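Set the cookbook stand's front leg and clamp it

ROBOT

A 7-joint arm with a two-finger parallel gripper is mounted at the origin on a cart in front of the work surface, level with it; the furniture and walls round the work are solid. World frame = base frame: x ahead of the robot, y to its left, z up, the work surface at z = 0. Lengths are in mm, angles in rad, forces in N, time in s.
With the tool pointing down it reaches from about 400 to 900 mm from the base axis. Payload 5.6 kg.
Tool frame: the origin (TCP) lies midway between the tips of the shut fingers; the grasp point (between the pads) lies 19 mm behind it; z points along the fingers, y is the line along which they close (so a half turn about z gives the same grasp; the last joint's range is limited). The gripper opens to 92 mm and grips with 3 to 60 N. Pads are 20 mm wide; open, the fingers measure 128 mm over their backs; the gripper's body (75 mm by 189 mm) begins 69 mm behind the grasp point.
Start: joints at [-1.194, 0.468, -0.012, 1.603, 0.006, 1.071, -0.056], TCP at [264.966, 593.55, 214.592] pointing down, gripper open.
Joint ranges: [-2.53, 2.53], [-0.31, 2.02], [-1.57, 1.55], [0.28, 2.44], [-1.29, 4.43], [0.15, 1.84], [-2.92, 2.92]. Speed limits (rad/s): [2.57, 2.57, 3.14, 3.14, 3.14, 3.14, 3.14].

INTERFACE

Orientations are given as a rotation vector (axis times angle).
In Python, from cell import robot, grip, kin, viewer gives the robot as it stands. Calls block until the motion is done:
- robot.movep(position, orientation): joint-space move of the TCP to a pose.
- robot.servo_line(position, feed=150, rotation=None): straight line of the TCP; rotation=None keeps the orientation; feed is the mean speed in mm/s.
- robot.goto_joints(angles): joint-space move.
- grip(opening, newtons=None): opening from 0.0 (shut) to 1.0 (fully open); newtons is the grip in N (None keeps the last); returns when the fingers have stopped.
- robot.hold(seconds).
- kin.ik(position, orientation): joint angles nearest the present ones, or None.
- robot.observe(): the state.
- viewer.read_camera(name): name is "scene" or "top" or "wrist"; returns the picture (384x512x3 uint8, red, green, blue); there is no depth.
- viewer.camera_info(name): a dict with "camera_matrix" (3x3 intrinsics, pixels), "R" (3x3) and "t" (3): a world point X has camera coordinates R X + t. Camera axes: x right, y down, z forward; pixel columns grow to the right and rows downward; lengths in mm; the calibration is good to about 2 mm. A picture is of the moment at which its call begins: read the wrist's pose just before it. camera_info takes no time and is no camera call; for the wrist camera it gives the pose at the moment of the call.
A pose or a line that the arm cannot do raises robot.IKError and nothing moves.
- robot.job_done(): hands the job in; it is judged then, once.
Trained networks look in the newest picture that a camera, given by its name, has taken for a name from the list of things; names that differ only in an ending like _2 or _b are one class to them, and where a whole thing is asked for, a point or a joint stands for the part that bears it (a point fixed in the world has none). Each returns a list of dicts, best first, with "confidence" (0 to 1); they miss things now and then, are a little off and sometimes report something else, mostly with a low value. They report only what shows in the picture. A call takes as long as a camera call.
- viewer.silhouettes(name, camera): "mask" (384x512 bool, what is visible of it).
- viewer.pinpoint(name, camera): "at" ([x, y, z] in mm, in the coordinates of the camera as it stood for that picture, good to about 4 mm: a listed point, or the origin of a listed thing).
The state is a dict: "t": time; "joints": joint angles; "joint_velocities": joint speeds; "joint_torque": joint torques, N m; "tcp_pos": TCP position; "tcp_rot": TCP orientation; "contact_force": force on the tool from outside, world axes, zero at the start; "wrist_torque": the same for the moment, N m; "grip_width": opening from 0.0 (shut) to 1.0 (fully open); "grip_force": force on a finger pad.
Only numpy, scipy, OpenCV 4.12 (cv2) and the standard library are available. Lean on these libraries where they do the work, as an engineer would, in place of code of your own. Each camera call takes 0.05 s, during which the arm holds its last target. There are 200 camera calls.

TASK

Pull the spring-loaded front leg of the cookbook stand out until its yellow pointer is level with the red clip on the scale, leaving the red cam lever open until you are there. Then, holding the leg at that length, close the lever fully upright (squeeze lever and black fin together) and finish with the leg still held at the mark and the lever closed; do not let go, I will put the book on it meanwhile. Leave the tin, the timer and the shaker beside it where they stand.

Things in the scene. Friction and masses are not known exactly. Their poses are not given: they have to be found in the camera images.
- stand: Cookbook stand, fixed: grey aluminium channel 145 x 52 mm, 29 mm high, with a pale wooden desk (180 mm wide, 210 mm high) leaning back over its rear. Origin on the worktop, on the centre line, 30 mm behind the channel's front end. x points back from leg to desk (the leg is pulled out along -x), y left, z up. The desk's ledge begins 25 mm behind the origin.
- leg: Sliding leg: steel bar 26 mm wide, top 20 mm above the worktop, black rubber foot in front. Axes as the stand's; origin at the stand's origin when home (fully in, as it starts); slides out along the stand's -x, at most 130 mm, no other way. A spring always pulls it in with 3 to 4 N, even with the lever closed; pushing the lever alone pushes the leg back in.
- leg_fin (a point): Centre of the upright black fin fixed on the leg, 79 mm in front of the leg's origin, 55 mm above the worktop: a plate 8 mm thick along the leg, 26 mm wide, top edge 76 mm above the worktop. The lever stands in front of it. Its rear face is free to pull the leg by; nothing behind it is higher than 29 mm as far as the desk.
- leg_pointer (a point): Tip of the small yellow pointer that sticks out to the left (+y) under the fin, 29 mm left of the leg's centre line, 20 mm above the worktop, at the same place along the leg as the middle of the fin.
- length_mark (a point): Top of the red clip with a white line on the white scale bar, which runs along the left side of the leg. It is where the pointer must be along the stand's x; 12 mm above the worktop, 33 mm left of the stand's centre line. It stands 45 to 95 mm further out than the pointer at home.
- marker: The same red clip, fixed; origin on the worktop under the white line; axes parallel to the stand's.
- cam_lever (a joint): Lean of the red lever, rad: 0 closed (upright, parallel to the fin, end stop); 0.38 to 0.5 at the start = open, leaning away from the fin. Hinged on the leg 27 mm up, 22 mm in front of the fin's middle; stays where left; 4 to 5 N at the tip moves it. Over both outer faces fin and lever measure 30 mm closed, 55 mm open. Fingers closing evenly shift the leg outward unless the hand moves in.
- lever_tip (a point): Near the top of the red lever, in the middle of its thickness; the lever is 8 mm thick, 20 mm wide and 50 mm long from its hinge, its top is 77 mm above the worktop when closed.
- beans_center (a point): Centre of a low food tin, 75 mm across, 58 mm high, standing beside the stand; leave it alone.
- red_timer_center (a point): Centre of a red and white kitchen timer, 63 mm across, 48 mm high; leave it alone.
- salt_center (a point): Centre of a glass salt shaker with grey top, 44 mm across, 90 mm high; leave it alone.

How it is judged (in metres and radians):
On the way:
1. the leg is pulled out to within 15 mm of the mark with the lever still open (over 0.25 rad) (x of leg_pointer in the frame of marker between -0.015 and 0.015 m and value of joint cam_lever above 0.25 rad), for 0.1 s.
At the end, for the whole second after the job is handed in: The pointer is within 6 mm of the red clip's white line along the leg, the cam lever is closed (under 0.06 rad), and the robot's fingers still hold the leg or its lever (over 1.5 N) with the leg at rest (x of leg_pointer in the frame of marker between -0.006 and 0.006 m and value of joint cam_lever below 0.06 rad and contact force between the fingers and leg above 1.5 N and linear speed of leg below 0.01 m/s); the arm keeps its last pose, push and grip.
It fails at once if the lever is more than half closed (under 0.2 rad) while the leg is over 20 mm from the mark (value of joint cam_lever below 0.2 rad and (x of leg_pointer in the frame of marker above 0.02 m or x of leg_pointer in the frame of marker below -0.02 m)).
It fails at once if the tin, the timer or the shaker is moved by more than 20 mm (distance of any of beans_center, red_timer_center, salt_center from where it was at the start of the episode above 0.02 m).
It also fails if it takes over 38 s, if anything falls off the work surface, if the arm or the gripper's body presses on something with over 40 N, if the wrist force passes 120 N, or if a joint passes its speed limit or range.

## Working session

There is one attempt and no reset: what is moved stays moved. The work goes in short steps, each a Python script; the robot and the scene stay as the last script left them, time stands still between calls to the robot, and variables do not carry over. Pictures are saved under pics/ and viewed, at most 10 in all, crops included, and the job is handed in when it is done.

```bash
mkdir -p pics; cat > h.py <<'E'
from cell import robot, grip, kin, viewer
import numpy as np, cv2
def cam(n):
    i=viewer.camera_info(n); im=viewer.read_camera(n); return i,im
def pin(name,c,i):
    r=viewer.pinpoint(name,c)
    R=np.array(i["R"]);t=np.array(i["t"])
    return [(R.T@(np.array(d["at"])-t),d["confidence"]) for d in r[:2]]
E
python3 - <<'E'
from h import *
np.set_printoptions(precision=1,suppress=True)
ims=[]
for c in ["scene","top"]:
    i,im=cam(c); ims.append(im)
    for n in ["stand","leg","leg_fin","leg_pointer","length_mark","marker","lever_tip","beans_center","red_timer_center","salt_center"]:
        print(c,n,[(p.round(1),round(q,2)) for p,q in pin(n,c,i)])
cv2.imwrite("pics/a.png",cv2.resize(np.hstack(ims),(800,300))[:,:,::-1])
cv2.imwrite("pics/top.png",ims[1][:,:,::-1])
o=robot.observe();print(o["t"],o["tcp_rot"],o["contact_force"])
E
```

```text
scene stand [(array([664.8,   9.1,   2. ]), 0.84)]
scene leg [(array([668.5,   7.9,  -6.1]), 0.98), (array([ 565.8, -119.5,   22.5]), 0.58)]
scene leg_fin [(array([591.9,  14.4,  57.2]), 0.87)]
scene leg_pointer [(array([590.3,  45.4,  20.9]), 0.59)]
scene length_mark [(array([494.5,  56. ,   8.3]), 0.5)]
scene marker [(array([495. ,  51.8,   1.1]), 0.4)]
scene lever_tip [(array([546. ,  20. ,  68.1]), 0.46)]
scene beans_center [(array([658.9, 152.8,  29.7]), 0.93), (array([ 563.9, -120.3,   23.2]), 0.52)]
scene red_timer_center [(array([ 566. , -119.4,   21.1]), 0.76), (array([496.5,  51. ,   1. ]), 0.5)]
scene salt_center [(array([ 566.6, -122.5,   22.2]), 0.26)]
top stand []
top leg [(array([667.3,   2.9,   2.9]), 0.92)]
top leg_fin [(array([585.4,  10.2,  54.9]), 0.77)]
top leg_pointer [(array([594.6,  40.7,  22. ]), 0.8), (array([ 572.1, -117.9,   24.7]), 0.71)]
top length_mark []
top marker []
top lever_tip [(array([545.2,  13.3,  70.3]), 0.46)]
top beans_center [(array([665. , 147.7,  30.2]), 0.65), (array([ 668.8, -129.8,   41. ]), 0.28)]
top red_timer_center [(array([ 572.6, -118.4,   24.9]), 0.81)]
top salt_center [(array([ 668.4, -132.3,   46.6]), 0.52)]
1.1 [ 0.7  3.1 -0. ] [-0.4 -0.5  0.6]
```

View pics/a.png

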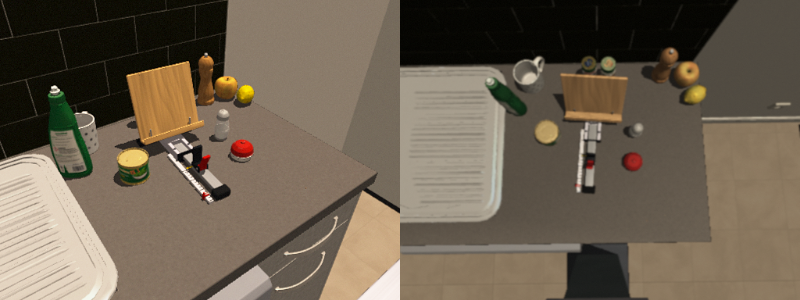

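View pics/top.png

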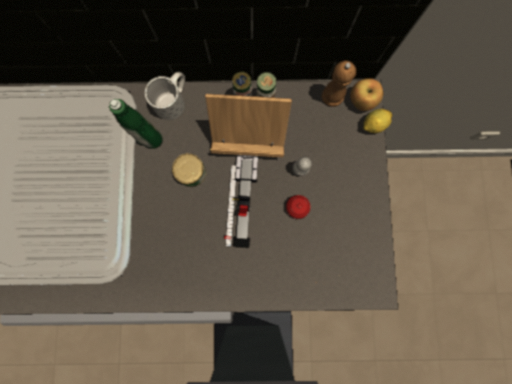

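The stand sits near (667, 6) with yaw of about -0.09 rad. In the top picture the fin and red lever are at about (243, 208) and the clip at (229, 239). The tin, timer and shaker are well off to the sides. Next I move above it for a closer look with the wrist camera.

```bash
cat >> h.py <<'E'
from scipy.spatial.transform import Rotation as Ro
np.set_printoptions(precision=1,suppress=True)
def rot(yaw):
    y=np.array([np.cos(yaw),np.sin(yaw),0]);z=np.array([0,0,-1.]);x=np.cross(y,z)
    return Ro.from_matrix(np.c_[x,y,z]).as_rotvec()
E
python3 - <<'E'
from h import *
robot.movep([550,14,200],rot(-.09))
i,im=cam("wrist")
for n in ["leg","leg_fin","leg_pointer","length_mark","marker","lever_tip"]:
    print(n,[(p,round(q,2)) for p,q in pin(n,"wrist",i)])
cv2.imwrite("pics/w.png",im[:,:,::-1])
o=robot.observe();print(o["t"],o["tcp_pos"],o["joints"],o["contact_force"])
E
```

```text
leg [(array([663.6,  10.9,  -1. ]), 0.61)]
leg_fin [(array([586.8,  13.2,  56.9]), 0.98)]
leg_pointer [(array([588.1,  43.2,  21. ]), 0.74)]
length_mark [(array([496.8,  52.8,  14.5]), 0.62)]
marker [(array([496.6,  58.3,  -0.2]), 0.51)]
lever_tip [(array([543.5,  20.8,  75.2]), 0.95)]
3.75 [550.   14.2 200. ] [-0.5  0.3  0.6  1.9 -0.2  1.   0. ] [-0.2  0.3  0.2]
```

View pics/w.png

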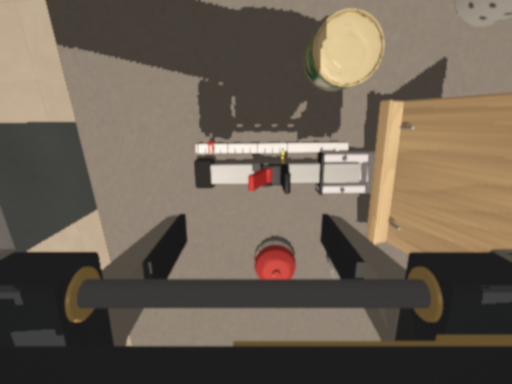

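The wrist picture shows the leg running horizontally, with the clip at about (211, 147), the yellow pointer at about (283, 155), the fin at (287, 180) and the red lever at (260, 180). I'll get precise rays from colour thresholds.

```bash
cat >> h.py <<'E'
def ray(i,uv,z):
    R=np.array(i["R"]);t=np.array(i["t"]);K=np.array(i["camera_matrix"])
    d=R.T@np.linalg.inv(K)@np.array([uv[0],uv[1],1.]);o=-R.T@t
    return o+d*(z-o[2])/d[2]
def blob(im,kind,box):
    u0,v0,u1,v1=box;h=cv2.cvtColor(im,cv2.COLOR_RGB2HSV)[v0:v1,u0:u1].astype(int)
    H,S,V=h[...,0],h[...,1],h[...,2]
    m=(((H<6)|(H>172))&(S>140)&(V>70)) if kind=="red" else ((H>20)&(H<34)&(S>130)&(V>80))
    n,l,st,c=cv2.connectedComponentsWithStats(m.astype(np.uint8))
    return [(c[k]+[u0,v0],st[k]+np.array([u0,v0,0,0,0])) for k in range(1,n)]
E
python3 - <<'E'
from h import *
i=viewer.camera_info("wrist");im=cv2.imread("pics/w.png")[:,:,::-1].copy()
for c,s in blob(im,"red",(190,135,350,160)): print("clip",c,s,ray(i,c,12))
for c,s in blob(im,"yel",(270,140,300,170)): print("ptr",c,s,ray(i,c,20))
# scale bar direction: white pixel rows
g=im.min(2); P=[]
for u in range(235,340):
    v=np.arange(140,157); w=np.clip(g[140:157,u].astype(float)-120,0,None)
    if w.sum()>0: P.append(ray(i,(u,(v*w).sum()/w.sum()),10)[:2])
P=np.array(P); f=cv2.fitLine(P.astype(np.float32),cv2.DIST_HUBER,0,.01,.01).ravel();print(f[:2],np.arctan2(f[1]*np.sign(f[0]),abs(f[0])),f[2:])
cv2.imwrite("pics/wz.png",cv2.resize(im[130:200,190:380],(760,280),interpolation=cv2.INTER_CUBIC)[:,:,::-1])
E
```

```text
clip [210.6 142.1] [208 141   6   3  15] [498.2  61.3  12. ]
ptr [282.4 157.8] [281 153   4  11  27] [590.6  33.2  20. ]
[ 1.  -0.1] -0.08263835 [599.3  44.7]
```

View pics/wz.png

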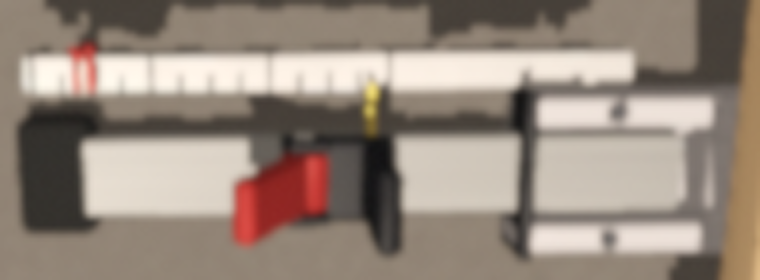

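```bash
cat >> h.py <<'E'
YAW=-.083; AX=np.array([np.cos(YAW),np.sin(YAW),0]); LY=np.array([-AX[1],AX[0],0])
def look(tag):
    i,im=cam("wrist"); cv2.imwrite(f"pics/{tag}.png",im[:,:,::-1])
    return i,im
def st():
    o=robot.observe(); print(round(o["t"],2),o["tcp_pos"],"F",np.dot(o["contact_force"],AX),o["contact_force"],"w",o["grip_width"]*92,"gf",o["grip_force"]); return o
E
python3 - <<'E'
from h import *
i=viewer.camera_info("wrist")
clip=ray(i,(210.6,147),12);ptr=ray(i,(282.4,152.5),20)
fin=ptr-29*LY; d=(ptr-clip)@AX
print(clip,ptr,fin,"travel",d,"clip lat",(clip-fin)@LY)
np.savez("m.npz",clip=clip,ptr=ptr,fin=fin,d=d)
c=fin-23.5*AX
robot.movep([c[0],c[1],130],rot(YAW)); 
robot.servo_line([c[0],c[1],43],feed=100); st()
grip(0.76,10); st()
robot.servo_line(c*[1,1,0]+[0,0,43]-AX*(7.5+30),feed=80); o=st()
look("p1")
E
```

```text
[497.4  54.9  12. ] [591.   40.1  20. ] [588.6  11.2  20. ] travel 94.53396958990486 clip lat 35.90558634438181
5.16 [565.8  13.1  43.6] F -0.34976142830134427 [-0.4 -0.2 -0.5] w 92.0930068820421 gf 0.0
5.67 [565.2  13.2  43.1] F 0.5201161963342975 [0.5 0.  0.4] w 70.28663121825943 gf 0.0
6.28 [528.5  16.   43.3] F 3.241696689345916 [ 3.1 -2.  -1.4] w 69.84378715146417 gf 1.3592808321118355
```

View pics/p1.png

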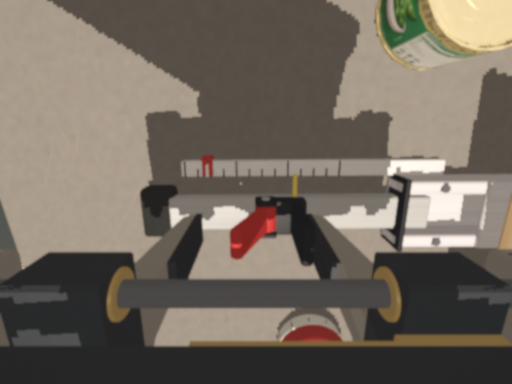

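The leg is moving with the hand, and the lever is still open. The pointer is at (295, 178) and the clip line at (208, 161). I'll pull on using that measurement.

```bash
cat >> h.py <<'E'
def err(im,i):
    b=[x for x in blob(im,"yel",(180,150,330,205)) if x[1][4]>12]
    r=[x for x in blob(im,"red",(150,145,420,185)) if x[1][4]>8]
    print("Y",[(c,s[:5]) for c,s in b],"R",[(c,s[:5]) for c,s in r])
    if not(b and r): return None
    y=max(b,key=lambda x:x[1][4]); u0=min(x[1][0] for x in r);u1=max(x[1][0]+x[1][2] for x in r)
    p=ray(i,(y[0][0],y[1][1]),20);k=ray(i,((u0+u1-1)/2,np.mean([x[0][1] for x in r])),12)
    print("ptr",p,"clip",k); return (p-k)@AX
E
python3 - <<'E'
from h import *
i=viewer.camera_info("wrist");im=cv2.imread("pics/p1.png")[:,:,::-1].copy()
e=err(im,i);print(e)
if e and 50<e<80:
    p=np.array(robot.observe()["tcp_pos"]);p[2]=43
    robot.servo_line(p-AX*(e-4),feed=80);robot.hold(.2);st()
    i,im=look("p2");print(err(im,i))
E
```

```text
Y [(array([294.4, 185.9]), array([293, 175,   4,  23,  85]))] R [(array([207.3, 162.6]), array([202, 155,  12,  21, 128]))]
ptr [562.2  45.9  20. ] clip [498.2  59.2  12. ]
64.89468573965347
7.43 [468.6  21.1  43. ] F 3.5926024539984036 [ 3.5 -1.2  1. ] w 69.74267892070652 gf 1.8847831338644028
Y [(array([294.5, 186.8]), array([293, 176,   4,  23,  86]))] R [(array([285.4, 162.6]), array([280, 156,  12,  20, 114]))]
ptr [502.1  50.3  20. ] clip [496.8  59.5  12. ]
5.971247921691424
```

View pics/p2.png

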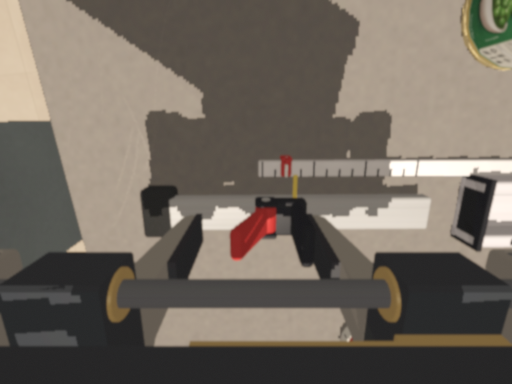

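The lever is open and the pointer is 6 mm short of the clip (columns 294 and 285). I'll pull the last bit, then close in steps and move the hand inward to compensate.

```bash
python3 - <<'E'
from h import *
p=np.array(robot.observe()["tcp_pos"]);p[2]=43
p=p-AX*6; robot.servo_line(p,feed=40);robot.hold(.2)
i,im=look("q0");e=err(im,i);print(e)
w=69.7
for k in range(8):
    w2=max(w-6,28); 
    if w2<=28: break
    grip(w2/92,22); wa=robot.observe()["grip_width"]*92
    p=p+AX*((w-wa)/2); robot.servo_line(p,feed=60); w=wa
    i,im=look(f"q{k+1}");e=err(im,i);st();print(k,e)
    if e is None or abs(e)>8: break
E
```

```text
Y [(array([294.5, 186.4]), array([293, 176,   5,  23,  88]))] R [(array([293.6, 162.6]), array([288, 156,  12,  20, 121]))]
ptr [495.9  51.   20. ] clip [496.7  59.6  12. ]
-0.06870318287571829
Y [(array([290.4, 186.7]), array([289, 176,   4,  23,  85]))] R [(array([288.7, 162.9]), array([284, 156,  11,  20, 123]))]
ptr [496.4  51.   20. ] clip [496.8  59.4  12. ]
8.62 [465.8  21.5  43.1] F 4.737147057731766 [ 4.7 -0.5 -1.9] w 63.78527913907908 gf 1.9335830211639404
0 0.2938180842116584
Y [(array([286.5, 186.5]), array([285, 176,   4,  22,  82]))] R [(array([284.8, 162.9]), array([280, 156,  11,  20, 121]))]
ptr [496.7  50.9  20. ] clip [497.   59.3  12. ]
9.22 [469.   21.2  43.1] F 3.225453721349835 [3.3 0.7 0.1] w 57.74053382306089 gf 1.9321180880069733
1 0.41497625572835245
Y [(array([282.4, 186.3]), array([281, 176,   4,  23,  84]))] R [(array([281. , 162.6]), array([276, 156,  11,  20, 108]))]
ptr [496.5  50.8  20. ] clip [496.7  59.4  12. ]
9.83 [471.8  20.9  43. ] F 4.19624734008897 [ 4.3  0.9 -0.7] w 51.50250521315082 gf 1.933441087603569
2 0.46104325632797055
Y [(array([278.
[... 172 characters left out ...]
20.6  43.1] F 4.163688249620122 [4.2 0.6 0.9] w 45.584491173083634 gf 7.886326750740409
3 0.5596546608303284
Y [(array([274.4, 186.5]), array([273, 176,   4,  23,  84]))] R [(array([273.2, 162.7]), array([269, 156,  10,  20, 110]))]
ptr [496.6  50.8  20. ] clip [497.1  59.4  12. ]
11.03 [477.8  20.4  43.1] F 4.3384271168677255 [4.4 0.2 3.3] w 39.83710250582575 gf 6.680902275256813
4 0.2723757138719327
Y [(array([270.4, 186.3]), array([269, 176,   4,  22,  84]))] R [(array([269.3, 162.5]), array([265, 156,  10,  20, 107]))]
ptr [496.6  50.8  20. ] clip [497.   59.5  12. ]
11.63 [480.7  20.1  43.1] F 4.454218962146637 [4.5 0.5 3.2] w 33.85241353689623 gf 5.789710172102787
5 0.34867937407159055
```

Tracking well, so I'll finish closing with a firm squeeze.

```bash
python3 - <<'E'
from h import *
p=np.array(robot.observe()["tcp_pos"]);p[2]=43
w=robot.observe()["grip_width"]*92
grip(0.2,30); robot.hold(.2); wa=robot.observe()["grip_width"]*92
p=p+AX*((w-wa)/2); robot.servo_line(p,feed=60); robot.hold(.4);st()
i,im=look("r");print(err(im,i))
s=viewer.read_camera("scene")
cv2.imwrite("pics/r2.png",np.hstack([cv2.resize(im[130:290,150:370],(440,320)),cv2.resize(s[150:270,180:315],(360,320))])[:,:,::-1])
E
```

```text
12.72 [482.8  20.   43.1] F 2.7131442516202875 [2.7 0.3 5.1] w 29.635319060736773 gf 30.028213262557983
Y [(array([267.6, 186.4]), array([266, 176,   4,  22,  83]))] R [(array([266.9, 163.1]), array([262, 156,  11,  20, 120]))]
ptr [496.5  50.8  20. ] clip [497.   59.1  12. ]
0.12592164880053966
```

View pics/r2.png

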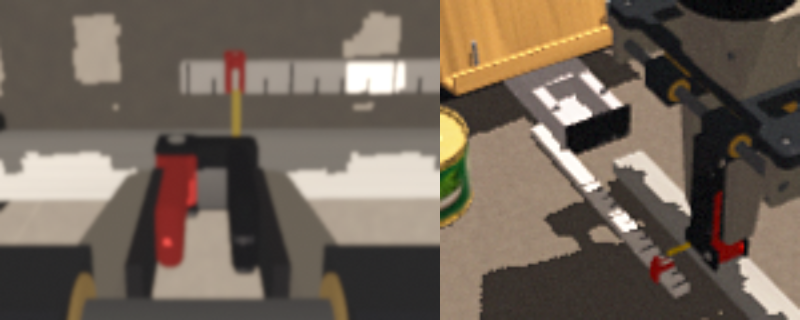

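The pointer lines up with the clip (crop column 236 for both). The lever is upright and parallel to the fin, with 29.6 mm over the outer faces and a 30 N grip.

```bash
python3 -c "
from cell import robot
print(robot.job_done())"
```

```text
the job is handed in; nothing more can be done
None
```

I handed the job in with the pointer about 0.1 mm from the red clip's line by the wrist camera. The lever is fully closed, and the gripper is still holding lever and fin at 30 N; the arm went nowhere near the tin, timer or shaker.

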